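Index the runner carousel against its stop and load the empty cup

ROBOT

A 6-joint arm with a two-finger parallel gripper is mounted at the origin on a cart in front of the work surface, level with it; the furniture and walls round the work are solid. World frame = base frame: x ahead of the robot, y to its left, z up, the work surface at z = 0. Lengths are in mm, angles in rad, forces in N, time in s.
With the tool pointing down it reaches from about 275 to 750 mm from the base axis. Payload 10.2 kg.
Tool frame: the origin (TCP) lies on the centre line of the jaws, within the pads' length; the fingertips stand 8 mm ahead of it and the grasp point (between the pads) lies 11 mm behind it; z points along the fingers, y is the line along which they close (so a half turn about z gives the same grasp; the last joint's range is limited). The gripper opens to 85 mm and grips with 20 to 120 N. Pads are 22 mm wide; open, the fingers measure 114 mm over their backs; the gripper's body (76 mm by 85 mm) begins 54 mm behind the grasp point. The pads swing forward as they close: fully open they stand 13 mm farther back than shut.
Start: joints at [1.076, 0.313, 1.498, -0, 1.331, -0.223], TCP at [140.957, 505.729, 239.294] pointing down, gripper open.
Joint ranges: [-2.94, 2.94], [-0.97, 2.17], [0.19, 2.56], [-1.23, 4.37], [0.02, 3.11], [-2.88, 2.88]. Speed limits (rad/s): [2.39, 2.39, 3.01, 3.14, 3.14, 3.14].

INTERFACE

Orientations are given as a rotation vector (axis times angle).
In Python, from workcell import readout, vision, ctrl gives the robot as it stands. The module is installed in compiled form; this text tells all that it offers.
- The arm moves only by the tool servo_tool, never from a script. Its argument "series" is a list of rows, each a list of 3 entries, a list of its own where there are three numbers: the turn, a rotation vector about the tool's x, y, z scaled (see below), then the shift along the tool's x, y, z scaled (see below), then the closure, from 0 (fully open) to 1 (shut). In form: [[[wx, wy, wz], [dx, dy, dz], jaw], ...]. A call has exactly 10 rows; each row is the pose to reach, as a shift and turn from the pose commanded when the call began, along the tool's axes at that moment, turning the shorter way round; what a row does not reach only later rows make up. The controller multiplies each number of a shift by 0.15 m and each number of a turn by 360 degrees. A row lasts 1/12 s, in which the tool goes at most 41.7 mm and 7.16 degrees, less where a joint would pass 70% of its speed; a pose out of reach is approached as far as the arm can. A call with a number of a shift or a turn outside -1 to 1 is refused whole. A call with a gripper value outside its range is refused whole. The fingers move at their own pace and stop on an object; "grip_force" is the grip in N (left out, the last holds). Time passes only in rows, so rows that repeat a pose let the fingers close, or fill a call up. It gives the time, the measured TCP pose, the force, the opening and the grip force at its end, in the units of the state.
- readout.sense(): the state, without advancing time (a new reading comes with each control period).
- vision.grab_frame(name): name is "scene" or "side" or "wrist"; returns a dict with "img" (480x640x3 uint8, blue, green, red), "vertical_fov" (degrees; the focal length in pixels is half the picture's height over the tangent of half this angle, whatever the lens; pixels are square), "cx", "cy" (the principal point, pixels), "R" (3x3) and "t" (3): a world point X has camera coordinates R X + t; the wrist camera has in their place "mount" (4x4, takes a point from camera to tool coordinates, whose origin is the TCP and whose axes are the flange's). Camera axes: x right, y down, z forward; pixel columns grow to the right and rows downward; lengths in mm; the calibration is good to about 2 mm. A picture is of the moment at which its call begins: read the wrist's pose just before it. There is no depth.
- ctrl.sign_off(): hands the job in; it is judged then, once.
The state is a dict: "time_s": time; "qpos": joint angles; "qvel": joint speeds; "joint_torque": joint torques, N m; "eef_pos": TCP position; "orientation": TCP orientation; "force": force on the tool from outside, world axes, zero at the start; "wrist_torque": the same for the moment, N m; "opening": finger opening in mm; "grasp_force": force on a finger pad.
Only numpy, scipy, OpenCV 4.12 (cv2) and the standard library are available. Lean on these libraries where they do the work, as an engineer would, in place of code of your own. Each camera call takes 0.05 s, during which the arm holds its last target. There are 200 camera calls.

TASK

Turn the runner carousel anticlockwise (seen from above) by pushing one of its spokes until the long arm is fully home against the tip of the stop screw, pressing it there only gently. Then stand the loose runner upright, fully down in the one empty cup, without turning the arm away from the screw, and leave the other things on the table where they are.

Things in the scene. Friction and masses are not known exactly. Their poses are not given: they have to be found in the camera images.
- base: Fixed base of the carousel: grey plate 265 x 200 mm, 12 mm thick. Origin on its underside, on the carousel's axis; the plate reaches from x -100 to +165 and y -100 to +100 mm. z up. It does not move.
- table: The turntable: aluminium disc, 180 mm diameter, its faces 22 and 30 mm above the work surface; origin on the axis at the disc's underside, +x along the long arm. Its bearing drags with a steady 0.25 N m (about 2 N at a spoke's end), so it stays where it is left. Hub top at 56 mm. Never load it with more than 20 N. Four cups between the spokes; three hold fixed runners, tops at 68 mm.
- pad_center (a point): Centre of the steel pad at the end of the long arm: 145 mm from the axis, 35 mm above the work surface. Axes of the turntable (x outward along the arm, y anticlockwise). Pad 32 x 12 x 16 mm; its flat +y side, 6 mm from this point, meets the stop screw. The arm itself is a round bar of 10 mm.
- spoke_b (a point): Point on the short spoke opposite the long arm, 113 mm from the axis, on the bar's centre line 35 mm above the work surface. There are three equal short spokes, along the turntable's +y, -x (this one) and -y: round bars of 10 mm diameter that end 125 mm from the axis, so they stick out 35 mm past the disc, with free space for a fingertip beside them down to the plate (12 mm).
- stop: Dark steel stop bracket fixed on the base plate, foot 36 x 46 mm, top 57 mm above the work surface. Origin at the centre of its foot, at x 147, y 62 mm of the base, axes as the base. It carries the stop screw (see point screw_seat). The screw bends if it is pressed with more than 20 N; the robot itself should not push the bracket or the screw.
- screw_seat (a point): Where the 8 mm stop screw leaves the bracket, at x 145, y 62 mm of the base, 35 mm above the work surface. The screw points to the base's -y and ends in a round tip of 6 mm radius. Its setting differs each time and is not measured: it stands out 44 to 68 mm from here, so the arm comes to rest within 4.8 degrees of the base's +x. It is a rigid stop: the pushing force rises steeply there.
- empty_cup (a point): Centre of the empty cup's inner floor, on the turntable, 32 mm above the work surface, 64 mm from the axis, halfway between the turntable's +y and -x spokes. The cup is a round sleeve of 27 mm inner and 32 mm outer diameter, its rim 43 mm above the work surface.
- runner: The loose umbrella runner: plastic sleeve 36 mm high, 24 mm across its toothed foot, body about 22 mm thick where it is gripped, 11 to 20 g, standing upright on the work surface to the right of the carousel. Origin at the centre of its underside, z up.
- spool_tan: Bystander: small standing spool, 47 mm diameter, 32 mm high; origin at the centre of its underside.
- pliers: Bystander: pliers lying flat, 52 x 161 x 10 mm; origin at the centre of the underside.
- screwdriver_2: Bystander: screwdriver lying on the work surface, 198 mm long, 23 mm high; origin at the centre of the underside.
- rib_bundle_0: Bystander: bundle of umbrella ribs lying near the robot, 256 mm long, 32 mm high; origin at the centre of the underside.

How it is judged (in metres and radians):
On the way, in this order (a step that is already met when the one before it is completed fails the run):
1. the carousel's long arm bears on the stop screw (more than 1 N) (contact force between table and stop above 1 N), for 0.1 s.
2. with the arm still at the screw, the runner stands in the empty cup (y of screw_tip in the frame of pad_center below 0.0135 m and horizontal distance between runner and empty_cup below 0.005 m and z of runner in the frame of empty_cup below 0.003 m), for 0.2 s.
At the end, for the whole second after the job is handed in: The long arm's pad is home on the stop screw's tip (gap under 1.5 mm), the runner stands upright (within 7 degrees) in the empty cup, within 5 mm of its centre and less than 3 mm above its floor, and all is at rest (all of step 2 and angle between runner's own z axis and vertical below 0.12 rad and linear speed of runner below 0.02 m/s and angular speed of table below 0.05 rad/s); the robot touches nothing.
It fails at once if the arm is pressed on the stop screw with more than 20 N (contact force between table and stop above 20 N).
It fails at once if the robot loads the turntable with more than 20 N (contact force between any of the fingers, the arm and table above 20 N).
It fails at once if the robot touches the stop screw or its bracket with more than 5 N (contact force between any of the fingers, the arm and stop above 5 N).
It fails at once if a bystander (spool, pliers, screwdriver, rib bundle) is moved by more than 20 mm (distance of any of spool_tan, pliers, screwdriver_2, rib_bundle_0 from where it was at the start of the episode above 0.02 m).
It also fails if it takes over 67 s, if anything falls off the work surface, if the arm or the gripper's body presses on something with over 40 N, if the wrist force passes 120 N, or if a joint passes its speed limit or range.

## Working session

There is one attempt and no reset: what is moved stays moved. The work goes in short steps, Python scripts to look and compute and a tool call to move; the robot and the scene stay as the last step left them, time stands still between calls to the robot, and variables do not carry over. Pictures are saved under pics/ and viewed, at most 10 in all, crops included, and the job is handed in when it is done.

Besides the shell and the picture viewer there is one more tool, called after "Emit:" as name(argument=value, ...) on one line, values as JSON. servo_tool: Moves the arm, as the interface text tells. Shifts and turns lie within -1 to 1; 1 stands for 0.15 m of shift or 360 degrees of turn. Its arguments: {"type":"object","properties":{"series":{"type":"array"},"grip_force":{"type":"number"}},"required":["series"]}

```bash
mkdir -p pics; cat > h.py <<'E'
import numpy as np, cv2
from scipy.spatial.transform import Rotation as Rn
from workcell import readout, vision, ctrl
def grab(name,fn=None):
    s=readout.sense(); f=vision.grab_frame(name)
    if fn: cv2.imwrite('pics/'+fn,f['img'])
    return s,f
def cam(s,f):
    fl=f['img'].shape[0]/2/np.tan(np.radians(f['vertical_fov'])/2)
    K=np.array([[fl,0,f['cx']],[0,fl,f['cy']],[0,0,1]])
    if 'R' in f: return K,np.array(f['R']),np.array(f['t']).ravel()
    T=np.eye(4);T[:3,:3]=Rn.from_rotvec(s['orientation']).as_matrix();T[:3,3]=s['eef_pos']
    M=np.linalg.inv(T@np.array(f['mount'])); return K,M[:3,:3],M[:3,3]
def px2w(C,u,v,z):
    K,R,t=C; d=R.T@np.linalg.inv(K)@np.array([u,v,1.]); c=-R.T@t
    return c+d*(z-c[2])/d[2]
def w2px(C,X):
    K,R,t=C; p=K@(R@np.asarray(X,float)+t); return p[:2]/p[2]
E
python3 - <<'E'
from h import *
np.set_printoptions(precision=3,suppress=True)
for n in ['scene','side','wrist']:
    s,f=grab(n,n+'0.png'); C=cam(s,f); print(n,f['vertical_fov'],f['cx'],f['cy'],-C[1].T@C[2]); print(C[1])
    np.savez(n+'0.npz',K=C[0],R=C[1],t=C[2])
print(s)
E
```

```text
scene 42.343085101725755 329.00820765854246 242.26922409444163 [    8.624 -1175.859  1299.031]
[[ 0.892 -0.452  0.017]
 [-0.323 -0.662 -0.676]
 [ 0.317  0.598 -0.736]]
side 46.37640500250611 319.2792296185834 238.01370701846324 [  320.548 -1141.044   850.384]
[[ 0.977 -0.214  0.01 ]
 [-0.124 -0.6   -0.79 ]
 [ 0.175  0.771 -0.613]]
wrist 59.27468118342057 320.128183629464 234.2122408081033 [ 65.75  527.255 372.837]
[[ 0.27   0.963 -0.002]
 [ 0.916 -0.256  0.309]
 [ 0.297 -0.085 -0.951]]
{'time_s': 0.1, 'qpos': array([ 1.076,  0.313,  1.498, -0.   ,  1.331, -0.223]), 'qvel': array([-0.001,  0.   , -0.003, -0.001,  0.002, -0.   ]), 'joint_torque': array([  0.004, -41.29 , -26.014,  -0.   ,   0.003,   0.   ]), 'eef_pos': array([140.852, 505.522, 238.801]), 'orientation': array([-0.426, -3.112,  0.002]), 'force': array([-0.615,  0.147, -0.516]), 'wrist_torque': array([-0.025, -0.015,  0.025]), 'grasp_force': 0.0, 'opening': 85.3651712821328}
```

View pics/scene0.png

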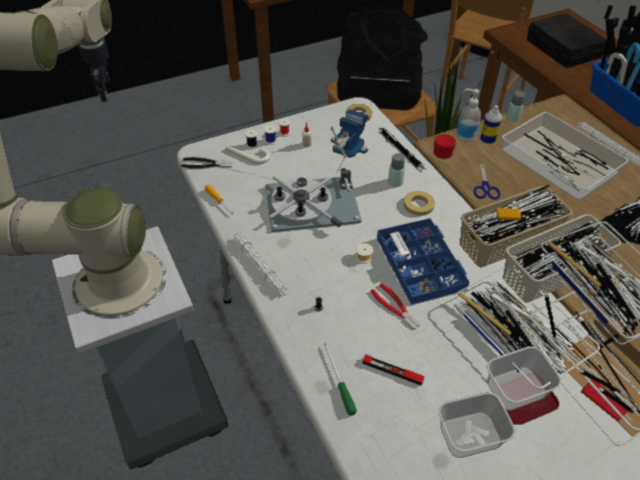

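View pics/side0.png

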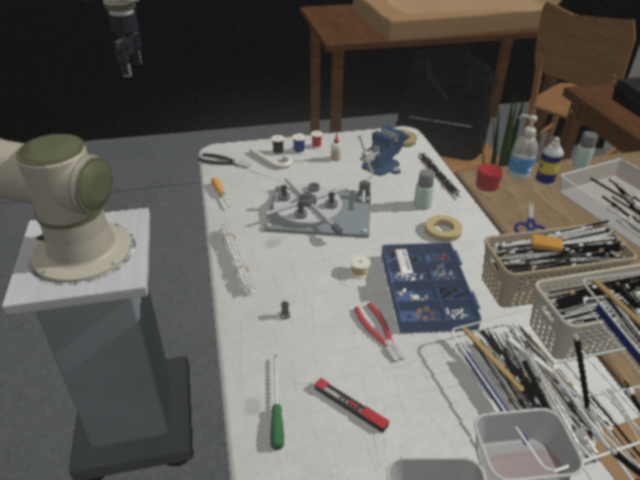

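Both show the carousel (scene ~(303,203), side ~(315,208)) and the runner on the table (scene (319,304), side (285,310)). The bracket is at scene (346,180). I'll zoom in on the carousel.

```bash
python3 - <<'E'
from h import *
np.set_printoptions(precision=1,suppress=True)
a=cv2.imread('pics/scene0.png')[160:240,250:370]; b=cv2.imread('pics/side0.png')[165:245,255:375]
r=lambda x:cv2.resize(x,None,fx=5,fy=3.75,interpolation=cv2.INTER_CUBIC) 
cv2.imwrite('pics/c1.png',np.vstack([cv2.resize(x,(600,300) if 0 else (450,300),interpolation=cv2.INTER_CUBIC) for x in(a,b)]))
L=lambda n:(lambda d:(d['K'],d['R'],d['t']))(np.load(n+'0.npz'))
S,D=L('scene'),L('side')
for z in(0,18,36):print(px2w(S,319,304,z),px2w(D,285,310,z))
print('ctr',px2w(S,302,182,56),px2w(D,313,188,56))
for p in[(265,180),(272,228),(360,222),(350,178)]:print(px2w(S,*p,12))
print('spool',px2w(S,365,252,32),'pl',px2w(S,395,306,5),'sd',px2w(S,340,380,10),'rib',px2w(S,260,263,16))
E
```

```text
[ 445.5 -304.6    0. ] [ 439.3 -300.7    0. ]
[ 439.4 -316.7   18. ] [ 436.8 -318.5   18. ]
[ 433.4 -328.8   36. ] [ 434.3 -336.3   36. ]
ctr [581.6  87.   56. ] [577.7  69.5  56. ]
[502.6 189.9  12. ]
[440.3  -9.3  12. ]
[679.9 -98.9  12. ]
[744.6  83.4  12. ]
spool [ 626.3 -222.6   32. ] pl [ 618.1 -400.7    5. ] sd [ 388.2 -532.1   10. ] rib [ 357.3 -120.1   16. ]
```

View pics/c1.png

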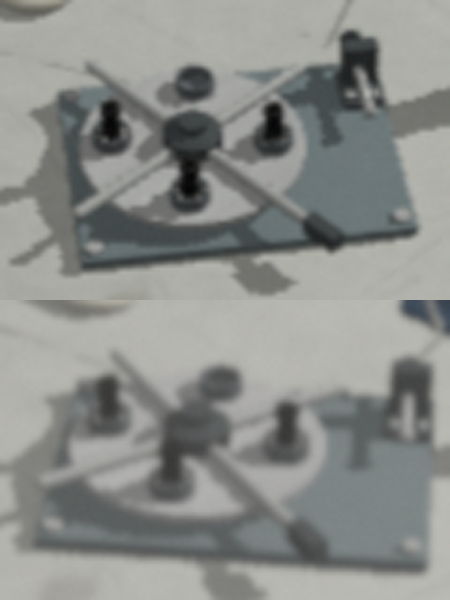

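```bash
python3 - <<'E'
from h import *
np.set_printoptions(precision=1,suppress=True)
L=lambda n:(lambda d:(d['K'],d['R'],d['t']))(np.load(n+'0.npz'))
S,D=L('scene'),L('side')
s=lambda u,v:(250+u/3.75,160+v/3.75)
d=lambda u,v:(255+u/3.75,165+(v-300)/3.75)
print('hub',px2w(S,*s(192,125),56),px2w(D,*d(195,423),56))
print('pad',px2w(S,*s(323,228),40),px2w(D,*d(308,535),40))
print('spb',px2w(S,*s(90,67),35),px2w(D,*d(117,355),35))
for p in[(62,90),(82,268),(415,235),(375,62)]:print(px2w(S,*s(*p),12))
E
```

```text
hub [558.4  43.1  56. ] [553.2  27.5  56. ]
pad [606.3 -88.3  40. ] [603.7 -90.9  40. ]
spb [522.3 162.6  35. ] [521.2 157.3  35. ]
[499.7 170.9  12. ]
[434.5 -21.8  12. ]
[ 680.4 -102.1   12. ]
[747.8  89.5  12. ]
```

Emit:
servo_tool(series=[[[0, 0, 0], [-0.1, -0.07, -0.01], 0], [[0, 0, 0], [-0.2, -0.14, -0.02], 0], [[0, 0, 0], [-0.3, -0.21, -0.03], 0], [[0, 0, 0], [-0.4, -0.28, -0.04], 0], [[0, 0, 0], [-0.5, -0.35, -0.06], 0], [[0, 0, 0], [-0.6, -0.42, -0.08], 0], [[0, 0, 0], [-0.7, -0.5, -0.1], 0], [[0, 0, 0], [-0.8, -0.58, -0.12], 0], [[0, 0, 0], [-0.9, -0.65, -0.13], 0], [[0, 0, 0], [-1, -0.7, -0.14], 0]])

```text
time_s: 0.98
eef_pos: [257.6, 363.3, 260.4]
orientation: [-0.426, -3.113, 0.0]
force: [-0.1, -0.1, -0.8]
opening: 85.6
grasp_force: 0.0
```

Emit:
servo_tool(series=[[[0, 0, 0], [-0.1, -0.07, -0.01], 0], [[0, 0, 0], [-0.2, -0.14, -0.02], 0], [[0, 0, 0], [-0.3, -0.21, -0.03], 0], [[0, 0, 0], [-0.4, -0.28, -0.04], 0], [[0, 0, 0], [-0.5, -0.35, -0.06], 0], [[0, 0, 0], [-0.6, -0.42, -0.08], 0], [[0, 0, 0], [-0.7, -0.5, -0.1], 0], [[0, 0, 0], [-0.8, -0.58, -0.12], 0], [[0, 0, 0], [-0.9, -0.65, -0.13], 0], [[0, 0, 0], [-1, -0.7, -0.14], 0]])

```text
time_s: 1.82
eef_pos: [373.9, 221.9, 281.3]
orientation: [-0.426, -3.112, 0.0]
force: [-0.1, 0.0, 0.2]
opening: 85.4
grasp_force: 0.0
```

Emit:
servo_tool(series=[[[0, 0, 0], [-0.1, -0.07, -0.01], 0.5], [[0, 0, 0], [-0.2, -0.14, -0.02], 1], [[0, 0, 0], [-0.3, -0.21, -0.03], 1], [[0, 0, 0], [-0.4, -0.28, -0.04], 1], [[0, 0, 0], [-0.5, -0.35, -0.06], 1], [[0, 0, 0], [-0.6, -0.42, -0.08], 1], [[0, 0, 0], [-0.7, -0.5, -0.1], 1], [[0, 0, 0], [-0.8, -0.58, -0.12], 1], [[0, 0, 0], [-0.9, -0.65, -0.13], 1], [[0, 0, 0], [-1, -0.7, -0.14], 1]])

```text
time_s: 2.65
eef_pos: [490.3, 80.4, 302.3]
orientation: [-0.427, -3.112, 0.0]
force: [0.1, 0.6, -0.8]
opening: -0.3
grasp_force: 0.0
```

```bash
python3 - <<'E'
from h import *
np.set_printoptions(precision=3,suppress=True)
s,f=grab('wrist','w1.png'); C=cam(s,f); np.savez('w1.npz',K=C[0],R=C[1],t=C[2]); print(s, np.array(f['mount']))
E
```

```text
{'time_s': 2.65, 'qpos': array([-0.074,  0.211,  1.466, -0.   ,  1.465, -1.372]), 'qvel': array([-0.253,  0.281, -0.386,  0.005,  0.105, -0.248]), 'joint_torque': array([  1.117, -39.402, -25.533,  -0.046,  -0.128,   0.242]), 'eef_pos': array([490.278,  80.42 , 302.272]), 'orientation': array([-0.427, -3.112,  0.   ]), 'force': array([ 0.095,  0.617, -0.832]), 'wrist_torque': array([ 0.002,  0.004, -0.013]), 'grasp_force': 0.0, 'opening': -0.2929212967402528} [[  -0.002   -0.951   -0.309   78.211]
 [   1.      -0.001   -0.001    0.621]
 [   0.      -0.309    0.951 -134.018]
 [   0.       0.       0.       1.   ]]
```

View pics/w1.png

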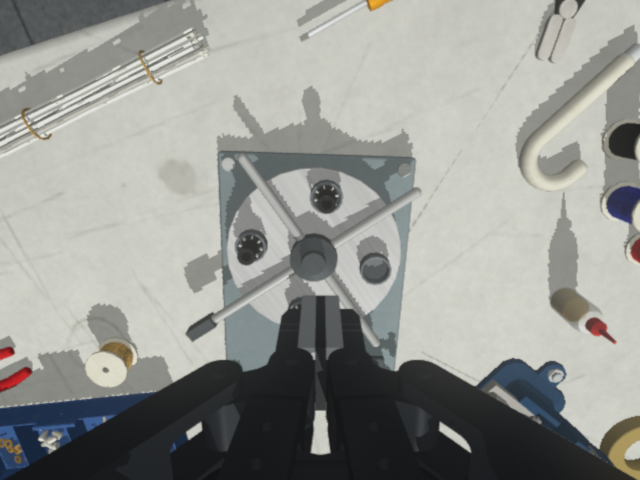

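The wrist view shows the hub at (314,257), the arm's pad at (203,328), the -y spoke's end at (241,158), spoke_b's end at (419,191), +y end at (377,345) and the empty cup at (375,268).

```bash
python3 - <<'E'
from h import *
np.set_printoptions(precision=2,suppress=True)
L=lambda n:(lambda d:(d['K'],d['R'],d['t']))(np.load(n+'.npz'))
W=L('w1')
P={k:px2w(W,*p,35)[:2] for k,p in dict(pad=(203,328),my=(241,158),b=(419,191),py=(377,345)).items()}
print(P)
for k in P:
  for j in P: 
    if k<j: print(k,j,np.linalg.norm(P[k]-P[j]))
d1=P['pad']-P['b'];d2=P['my']-P['py']
x=np.linalg.solve(np.c_[d1,-d2],P['py']-P['b']); c=P['b']+x[0]*d1; print('centre',c)
for k in P: v=P[k]-c; print(k,np.hypot(*v),np.degrees(np.arctan2(v[1],v[0])))
print('hub',px2w(W,314,258,56),'cup',px2w(W,375,266,43))
Q=[px2w(W,*p,12)[:2] for p in[(219,152),(413,158)]];print(Q, Q[1]-Q[0],np.linalg.norm(Q[1]-Q[0]))
E
```

```text
{'pad': array([608.73, -83.74]), 'my': array([447.41,  15.1 ]), 'b': array([524.06, 170.64]), 'py': array([679.93,  92.02])}
pad py 189.63680916755814
my pad 189.192049104177
my py 244.90845572303886
b pad 268.1022363641835
b my 173.38989651413917
b py 174.5795473690805
centre [563.09  53.37]
pad 144.5087960686963 -71.58896159424219
my 121.84012066874139 -161.69606284074518
b 123.59344029548718 108.41103840575782
py 123.06833505429746 18.303937159254847
hub [555.61  56.23  56.  ] cup [585.25 111.31  43.  ]
[array([437.73,  -9.02]), array([495.73, 175.53])] [ 58.   184.55] 193.450693324939
```

Emit:
servo_tool(series=[[[0, 0, 0], [0.02, -0.03, 0.09], 1], [[0, 0, 0], [0.05, -0.07, 0.19], 1], [[0, 0, 0], [0.07, -0.1, 0.29], 1], [[0, 0, 0], [0.1, -0.15, 0.39], 1], [[0, 0, 0], [0.13, -0.2, 0.5], 1], [[0, 0, 0], [0.16, -0.25, 0.6], 1], [[0, 0, 0], [0.19, -0.29, 0.7], 1], [[0, 0, 0], [0.19, -0.29, 0.8], 1], [[0, 0, 0], [0.19, -0.29, 0.9], 1], [[0, 0, 0], [0.19, -0.29, 1], 1]])

```text
time_s: 3.53
eef_pos: [450.3, 47.4, 151.6]
orientation: [-0.426, -3.112, -0.0]
force: [0.5, 0.9, -0.9]
opening: -0.0
grasp_force: 0.0
```

```bash
cat > w.py <<'E'
from h import *
import sys
np.set_printoptions(precision=3,suppress=True)
s=readout.sense(); p=np.array(s['eef_pos']);R=Rn.from_rotvec(s['orientation']).as_matrix()
def tool(x): return R.T@(np.asarray(x,float)-p)/150
c=np.array([563.,53.])
def push(th,r=110,z=31):
    a=np.radians(th);u=np.array([np.cos(a),np.sin(a)]);t=np.array([-u[1],u[0]])
    sp=10*abs(t@R[:2,1])+11*abs(t@R[:2,0])
    return np.r_[c+r*u-(5+sp)*t,z]
E
python3 - <<'E'
from w import *
print(p,s['force'],R[:,0]); print('down',push(-169)[:2],tool(push(-169)))
E
```

```text
[450.341  47.425 151.551] [ 0.477  0.883 -0.9  ] [-0.963  0.269  0.   ]
down [451.421  50.529] [-0.002  0.022  0.804]
```

Emit:
servo_tool(series=[[[0, 0, 0], [0, 0, 0.1], 1], [[0, 0, 0], [0, 0, 0.2], 1], [[0, 0, 0], [0, 0, 0.3], 1], [[0, 0, 0], [0, 0, 0.4], 1], [[0, 0, 0], [0, 0, 0.5], 1], [[0, 0, 0], [0, 0, 0.6], 1], [[0, 0, 0], [0, 0, 0.7], 1], [[0, 0, 0], [0, 0, 0.77], 1], [[0, 0, 0], [0, 0, 0.8], 1], [[0, 0, 0], [0, 0, 0.8], 1]])

```text
time_s: 4.37
eef_pos: [450.1, 47.5, 31.6]
orientation: [-0.425, -3.111, -0.0]
force: [-0.5, -0.1, 0.5]
opening: 0.0
grasp_force: 0.0
```

```bash
python3 - <<'E'
from w import *
print(p,s['force'])
for th in np.linspace(-169,-147,10): print(th,tool(push(th)))
E
```

```text
[450.1    47.486  31.586] [-0.53  -0.077  0.517]
-169.0 [-0.003  0.022  0.004]
-166.55555555555554 [-0.012 -0.007  0.004]
-164.11111111111111 [-0.023 -0.036  0.004]
-161.66666666666666 [-0.034 -0.064  0.004]
-159.22222222222223 [-0.047 -0.092  0.004]
-156.77777777777777 [-0.061 -0.12   0.004]
-154.33333333333334 [-0.077 -0.147  0.004]
-151.88888888888889 [-0.094 -0.173  0.004]
-149.44444444444446 [-0.111 -0.199  0.004]
-147.0 [-0.131 -0.225  0.004]
```

Emit:
servo_tool(series=[[[0, 0, 0], [-0.01, -0.01, 0], 1], [[0, 0, 0], [-0.02, -0.035, 0], 1], [[0, 0, 0], [-0.034, -0.06, 0], 1], [[0, 0, 0], [-0.045, -0.085, 0], 1], [[0, 0, 0], [-0.055, -0.105, 0], 1], [[0, 0, 0], [-0.065, -0.125, 0], 1], [[0, 0, 0], [-0.077, -0.147, 0], 1], [[0, 0, 0], [-0.094, -0.173, 0], 1], [[0, 0, 0], [-0.111, -0.2, 0], 1], [[0, 0, 0], [-0.13, -0.225, 0], 1]])

```text
time_s: 5.2
eef_pos: [460.5, 9.0, 32.3]
orientation: [-0.426, -3.112, -0.0]
force: [-0.3, 3.0, 0.2]
opening: -0.2
grasp_force: 1.2
```

```bash
python3 - <<'E'
from w import *
print(p,s['force'])
for th in np.linspace(-147,-120,11): print(th,tool(push(th)))
E
```

```text
[460.547   9.027  32.3  ] [-0.321  3.015  0.185]
-147.0 [0.005 0.004 0.009]
-144.3 [-0.017 -0.024  0.009]
-141.6 [-0.041 -0.05   0.009]
-138.9 [-0.067 -0.075  0.009]
-136.2 [-0.093 -0.099  0.009]
-133.5 [-0.122 -0.122  0.009]
-130.8 [-0.151 -0.143  0.009]
-128.1 [-0.181 -0.163  0.009]
-125.4 [-0.213 -0.182  0.009]
-122.7 [-0.246 -0.199  0.009]
-120.0 [-0.279 -0.214  0.009]
```

Emit:
servo_tool(series=[[[0, 0, 0], [-0.017, -0.024, 0], 1], [[0, 0, 0], [-0.041, -0.05, 0], 1], [[0, 0, 0], [-0.067, -0.075, 0], 1], [[0, 0, 0], [-0.093, -0.1, 0], 1], [[0, 0, 0], [-0.122, -0.122, 0], 1], [[0, 0, 0], [-0.15, -0.143, 0], 1], [[0, 0, 0], [-0.18, -0.163, 0], 1], [[0, 0, 0], [-0.213, -0.182, 0], 1], [[0, 0, 0], [-0.246, -0.2, 0], 1], [[0, 0, 0], [-0.27, -0.21, 0], 1]])

```text
time_s: 6.03
eef_pos: [491.4, -32.2, 32.2]
orientation: [-0.426, -3.112, 0.0]
force: [-1.9, 2.7, -0.6]
opening: -0.1
grasp_force: 1.2
```

```bash
python3 - <<'E'
from w import *
print(p,s['force'])
s,f=grab('wrist','w2.png'); C=cam(s,f); np.savez('w2.npz',K=C[0],R=C[1],t=C[2])
s,f=grab('scene','s2.png'); a=f['img'][160:240,250:370]
w=cv2.imread('pics/w2.png')
cv2.imwrite('pics/c2.png',np.hstack([cv2.resize(a,(450,300),interpolation=cv2.INTER_CUBIC),cv2.resize(w,(350,262))[:, :]]) if 0 else np.vstack([cv2.resize(a,(400,267),interpolation=cv2.INTER_CUBIC),cv2.resize(w,(400,300))]))
E
```

```text
[491.433 -32.237  32.231] [-1.918  2.725 -0.596]
```

View pics/c2.png

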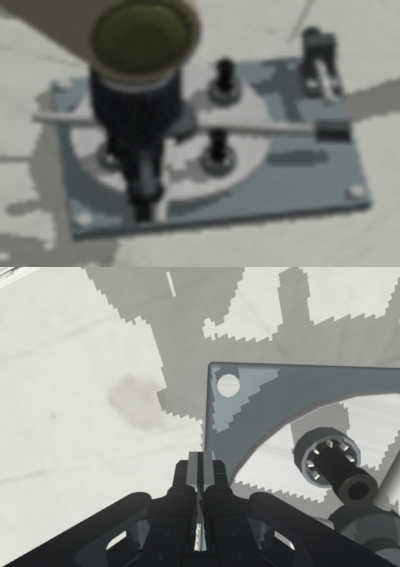

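The scene view shows the pad near the base's +x with the screw tip a little beyond it: pad at crop (333,131), tip at about (330,97). The fingers are behind the -y spoke. I'll approach slowly from here.

```bash
python3 - <<'E'
from w import *
print(p,s['force'])
for th in np.arange(-120,-101,1.): print(th,tool(push(th)))
L=(lambda d:(d['K'],d['R'],d['t']))(np.load('scene0.npz'))
f=lambda u,v:(250+u*.3,160+v*.3)
print('pad',px2w(L,*f(333,127),43),'tip',px2w(L,*f(331,95),35),'bar', px2w(L,*f(36,117),35), px2w(L,*f(270,126),35))
E
```

```text
[491.631 -32.343  32.317] [-0.141 -0.277 -0.54 ]
-120.0 [-0.006 -0.004  0.009]
-119.0 [-0.018 -0.01   0.009]
-118.0 [-0.031 -0.015  0.009]
-117.0 [-0.044 -0.02   0.009]
-116.0 [-0.057 -0.024  0.009]
-115.0 [-0.07  -0.029  0.009]
-114.0 [-0.084 -0.033  0.009]
-113.0 [-0.097 -0.037  0.009]
-112.0 [-0.111 -0.04   0.009]
-111.0 [-0.124 -0.044  0.009]
-110.0 [-0.138 -0.047  0.009]
-109.0 [-0.151 -0.05   0.009]
-108.0 [-0.165 -0.052  0.009]
-107.0 [-0.179 -0.055  0.009]
-106.0 [-0.193 -0.057  0.009]
-105.0 [-0.206 -0.059  0.009]
-104.0 [-0.217 -0.06   0.009]
-103.0 [-0.229 -0.062  0.009]
-102.0 [-0.241 -0.063  0.009]
pad [684.527 -25.231  43.   ] tip [707.062  19.959  35.   ] bar [456.462 109.016  35.   ] [638.93    7.701  35.   ]
```

Emit:
servo_tool(series=[[[0, 0, 0], [-0.01, -0.005, 0], 1], [[0, 0, 0], [-0.02, -0.011, 0], 1], [[0, 0, 0], [-0.031, -0.015, 0], 1], [[0, 0, 0], [-0.042, -0.02, 0], 1], [[0, 0, 0], [-0.053, -0.023, 0], 1], [[0, 0, 0], [-0.064, -0.026, 0], 1], [[0, 0, 0], [-0.075, -0.03, 0], 1], [[0, 0, 0], [-0.084, -0.033, 0], 1], [[0, 0, 0], [-0.091, -0.035, 0], 1], [[0, 0, 0], [-0.097, -0.037, 0], 1]])

```text
time_s: 6.97
eef_pos: [503.6, -41.1, 32.3]
orientation: [-0.426, -3.113, 0.0]
force: [-1.2, 2.2, -0.7]
opening: -0.5
grasp_force: 1.1
```

```bash
python3 - <<'E'
from w import *
print(p,s['force'])
s,f=grab('scene','s3.png'); a=f['img'][160:230,310:370]
cv2.imwrite('pics/c3.png',cv2.resize(a,None,fx=8,fy=8,interpolation=cv2.INTER_CUBIC))
E
```

```text
[503.619 -41.081  32.264] [-1.159  2.22  -0.653]
```

View pics/c3.png

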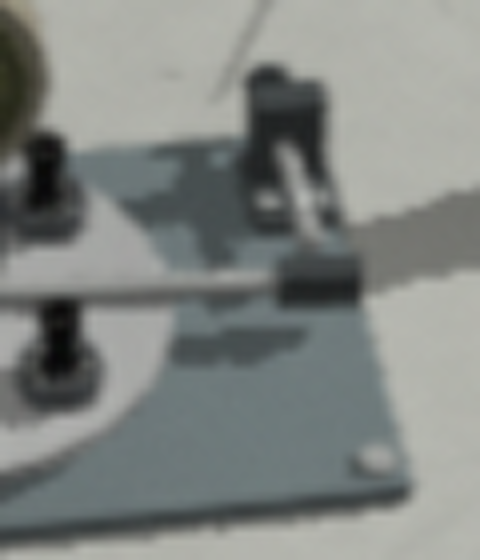

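The tip is at crop (313,243) and the pad's far top edge at (318,256), so they are close.

```bash
python3 - <<'E'
from w import *
L=(lambda d:(d['K'],d['R'],d['t']))(np.load('scene0.npz'))
g=lambda u,v,z:px2w(L,310+u/8,160+v/8,z)
t=g(313,243,35);e=g(318,256,43); a=np.radians(-17.5-6)
n=np.array([-np.sin(a),np.cos(a)])
print(t,e,'gap',n@(t-e)[:2], 'seat',g(290,150,35), 'len', t-g(290,150,35))
for th in np.arange(-114,-101,1.): print(th,tool(push(th)))
E
```

```text
[702.666  12.855  35.   ] [696.593  -1.76   43.   ] gap 15.824357461708562 seat [719.428  62.881  35.   ] len [-16.762 -50.026   0.   ]
-114.0 [0.01  0.002 0.009]
-113.0 [-0.003 -0.002  0.009]
-112.0 [-0.017 -0.005  0.009]
-111.0 [-0.03  -0.009  0.009]
-110.0 [-0.044 -0.012  0.009]
-109.0 [-0.058 -0.015  0.009]
-108.0 [-0.072 -0.017  0.009]
-107.0 [-0.085 -0.02   0.009]
-106.0 [-0.099 -0.022  0.009]
-105.0 [-0.112 -0.024  0.009]
-104.0 [-0.124 -0.025  0.009]
-103.0 [-0.135 -0.027  0.009]
-102.0 [-0.147 -0.028  0.009]
```

Emit:
servo_tool(series=[[[0, 0, 0], [-0.005, -0.002, 0], 1], [[0, 0, 0], [-0.01, -0.003, 0], 1], [[0, 0, 0], [-0.016, -0.005, 0], 1], [[0, 0, 0], [-0.022, -0.006, 0], 1], [[0, 0, 0], [-0.028, -0.008, 0], 1], [[0, 0, 0], [-0.034, -0.009, 0], 1], [[0, 0, 0], [-0.04, -0.01, 0], 1], [[0, 0, 0], [-0.045, -0.012, 0], 1], [[0, 0, 0], [-0.05, -0.013, 0], 1], [[0, 0, 0], [-0.052, -0.013, 0], 1]])

```text
time_s: 7.85
eef_pos: [510.6, -45.0, 32.3]
orientation: [0.426, 3.113, -0.0]
force: [-0.6, 2.1, 0.0]
opening: -0.1
grasp_force: 1.1
```

Emit:
servo_tool(series=[[[0, 0, 0], [-0.001, 0, 0], 1], [[0, 0, 0], [-0.002, -0.001, 0], 1], [[0, 0, 0], [-0.003, -0.001, 0], 1], [[0, 0, 0], [-0.004, -0.001, 0], 1], [[0, 0, 0], [-0.005, -0.001, 0], 1], [[0, 0, 0], [-0.006, -0.001, 0], 1], [[0, 0, 0], [-0.007, -0.002, 0], 1], [[0, 0, 0], [-0.008, -0.002, 0], 1], [[0, 0, 0], [-0.009, -0.002, 0], 1], [[0, 0, 0], [-0.01, -0.002, 0], 1]])

```text
time_s: 8.68
eef_pos: [511.9, -45.6, 32.3]
orientation: [-0.426, -3.113, 0.0]
force: [-2.0, 1.9, -0.3]
opening: 0.5
grasp_force: 1.1
```

Emit:
servo_tool(series=[[[0, 0, 0], [-0.001, 0, 0], 1], [[0, 0, 0], [-0.002, -0.001, 0], 1], [[0, 0, 0], [-0.003, -0.001, 0], 1], [[0, 0, 0], [-0.004, -0.001, 0], 1], [[0, 0, 0], [-0.005, -0.001, 0], 1], [[0, 0, 0], [-0.006, -0.001, 0], 1], [[0, 0, 0], [-0.007, -0.002, 0], 1], [[0, 0, 0], [-0.008, -0.002, 0], 1], [[0, 0, 0], [-0.009, -0.002, 0], 1], [[0, 0, 0], [-0.01, -0.002, 0], 1]])

```text
time_s: 9.52
eef_pos: [512.7, -46.1, 32.2]
orientation: [-0.425, -3.111, -0.001]
force: [-5.6, 3.6, 2.4]
opening: 0.2
grasp_force: 3.2
```

Emit:
servo_tool(series=[[[0, 0, 0], [-0.001, 0, 0], 1], [[0, 0, 0], [-0.001, 0, 0], 1], [[0, 0, 0], [-0.002, 0, 0], 1], [[0, 0, 0], [-0.002, 0, 0], 1], [[0, 0, 0], [-0.003, -0.001, 0], 1], [[0, 0, 0], [-0.003, -0.001, 0], 1], [[0, 0, 0], [-0.003, -0.001, 0], 1], [[0, 0, 0], [-0.003, -0.001, 0], 1], [[0, 0, 0], [-0.003, -0.001, 0], 1], [[0, 0, 0], [-0.003, -0.001, 0], 1]])

```text
time_s: 10.35
eef_pos: [512.8, -46.1, 32.1]
orientation: [-0.425, -3.11, -0.001]
force: [-6.4, 3.9, 3.1]
opening: -0.1
grasp_force: 3.8
```

```bash
python3 - <<'E'
from w import *
print(p,s['force'],s['qpos'])
s,f=grab('scene','s4.png'); a=f['img'][160:230,310:370]
cv2.imwrite('pics/c4.png',cv2.resize(a,None,fx=8,fy=8,interpolation=cv2.INTER_CUBIC))
E
```

```text
[512.778 -46.128  32.142] [-6.358  3.865  3.053] [-0.318  0.557  1.744  0.     0.843 -1.617]
```

View pics/c4.png

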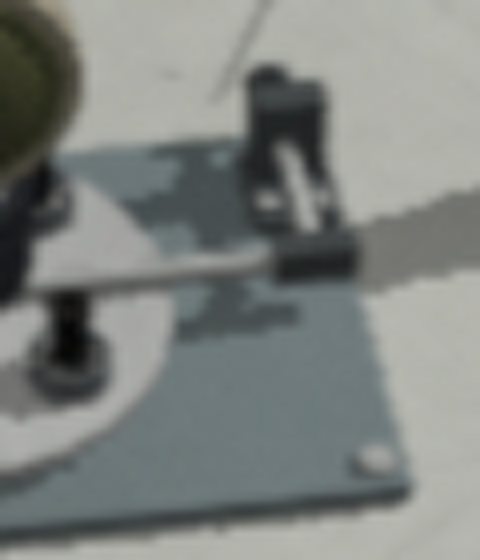

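The pad now abuts the screw tip and the motion has stalled at about 7 N, so the arm is home. I'll back the finger off, raise it and go to the runner.

Emit:
servo_tool(series=[[[0, 0, 0], [0.02, 0, 0], 1], [[0, 0, 0], [0.05, 0, 0], 1], [[0, 0, 0], [0.1, 0, 0], 1], [[0, 0, 0], [0.15, 0, -0.02], 1], [[0, 0, 0], [0.15, 0, -0.2], 1], [[0, 0, 0], [0.15, 0, -0.4], 1], [[0, 0, 0], [0.15, 0, -0.6], 1], [[0, 0, 0], [0.15, -0.1, -0.8], 1], [[0, 0, 0], [0.15, -0.3, -0.9], 0.5], [[0, 0, 0], [0.15, -0.5, -1], 0.45]])

```text
time_s: 11.23
eef_pos: [471.4, -113.2, 184.2]
orientation: [0.422, 3.111, -0.002]
force: [0.1, -0.4, -0.2]
opening: 23.2
grasp_force: 0.0
```

```bash
python3 - <<'E'
from w import *
print(p,s['force'],tool([415,-312,205]))
E
```

```text
[ 471.4   -113.165  184.195] [ 0.101 -0.434 -0.182] [ 0.009 -1.378 -0.138]
```

Emit:
servo_tool(series=[[[0, 0, 0], [0, -0.15, -0.02], 0.45], [[0, 0, 0], [0, -0.3, -0.04], 0.45], [[0, 0, 0], [0, -0.45, -0.06], 0.45], [[0, 0, 0], [0, -0.6, -0.08], 0.45], [[0, 0, 0], [0, -0.75, -0.1], 0.45], [[0, 0, 0], [0, -0.85, -0.12], 0.45], [[0, 0, 0], [0, -0.9, -0.13], 0.45], [[0, 0, 0], [0, -0.95, -0.13], 0.45], [[0, 0, 0], [0, -1, -0.13], 0.45], [[0, 0, 0], [0, -1, -0.13], 0.45]])

```text
time_s: 12.07
eef_pos: [431.3, -257.8, 201.6]
orientation: [-0.426, -3.112, 0.0]
force: [0.8, -0.0, -0.4]
opening: 47.1
grasp_force: 0.0
```

Emit:
servo_tool(series=[[[0, 0, 0], [0, -0.08, 0], 0.45], [[0, 0, 0], [0, -0.16, 0], 0.45], [[0, 0, 0], [0, -0.24, 0], 0.45], [[0, 0, 0], [0, -0.3, 0], 0.45], [[0, 0, 0], [0, -0.34, 0], 0.45], [[0, 0, 0], [0, -0.34, 0], 0.45], [[0, 0, 0], [0, -0.34, 0], 0.45], [[0, 0, 0], [0, -0.34, 0], 0.45], [[0, 0, 0], [0, -0.34, 0], 0.45], [[0, 0, 0], [0, -0.34, 0], 0.45]])

```text
time_s: 12.9
eef_pos: [418.0, -306.1, 201.8]
orientation: [0.425, 3.113, 0.0]
force: [0.9, -0.1, 0.1]
opening: 47.2
grasp_force: 0.0
```

```bash
python3 - <<'E'
from w import *
s,f=grab('wrist','w5.png'); C=cam(s,f); np.savez('w5.npz',K=C[0],R=C[1],t=C[2]); print(p,s['qvel'],s['opening'])
E
```

```text
[ 418.022 -306.063  201.837] [-0.002  0.001 -0.    -0.001 -0.     0.   ] 47.22638547958529
```

View pics/w5.png

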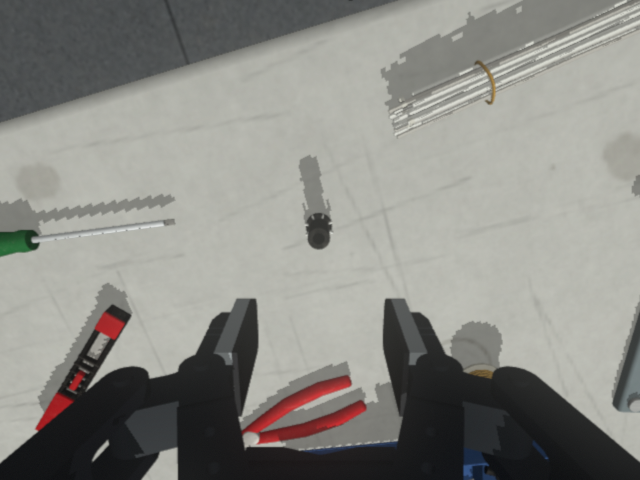

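The runner's foot is at about (318,220) and its top at (318,239); the fingers are below it in the picture.

```bash
python3 - <<'E'
from w import *
L=(lambda d:(d['K'],d['R'],d['t']))(np.load('w5.npz'))
f=px2w(L,318,222,2); t=px2w(L,318,239,36); print(f,t,px2w(L,305,222,4)-px2w(L,331,222,4))
im=cv2.imread('pics/w5.png')[195:260,285:350].max(2); m=(im<75).astype(np.uint8)
n,lab,st,ce=cv2.connectedComponentsWithStats(m); print(st[1:],ce[1:]+[285,195])
for X in [f,t]: print(tool([X[0],X[1],100]),tool([X[0],X[1],23]))
E
```

```text
[ 436.61  -312.694    2.   ] [ 439.847 -313.424   36.   ] [ -5.739 -20.519   0.   ]
[[ 22  18  24  35 606]] [[318.332 230.446]]
[-0.131 -0.009  0.679] [-0.131 -0.009  1.192]
[-0.153 -0.008  0.679] [-0.153 -0.008  1.192]
```

Emit:
servo_tool(series=[[[0, 0, 0], [-0.03, -0.002, 0.1], 0.45], [[0, 0, 0], [-0.06, -0.004, 0.2], 0.45], [[0, 0, 0], [-0.09, -0.006, 0.3], 0.45], [[0, 0, 0], [-0.12, -0.008, 0.4], 0.45], [[0, 0, 0], [-0.142, -0.008, 0.5], 0.45], [[0, 0, 0], [-0.142, -0.008, 0.6], 0.45], [[0, 0, 0], [-0.142, -0.008, 0.7], 0.45], [[0, 0, 0], [-0.142, -0.008, 0.8], 0.45], [[0, 0, 0], [-0.142, -0.008, 0.9], 0.45], [[0, 0, 0], [-0.142, -0.008, 1], 0.45]])

```text
time_s: 13.78
eef_pos: [438.2, -313.1, 51.2]
orientation: [0.425, 3.113, -0.0]
force: [0.3, -0.1, 0.0]
opening: 47.1
grasp_force: 0.0
```

Emit:
servo_tool(series=[[[0, 0, 0], [0, 0, 0.05], 0.45], [[0, 0, 0], [0, 0, 0.1], 0.45], [[0, 0, 0], [0, 0, 0.15], 0.45], [[0, 0, 0], [0, 0, 0.18], 0.45], [[0, 0, 0], [0, 0, 0.198], 0.45], [[0, 0, 0], [0, 0, 0.198], 0.5], [[0, 0, 0], [0, 0, 0.198], 0.6], [[0, 0, 0], [0, 0, 0.198], 0.7], [[0, 0, 0], [0, 0, 0.198], 0.8], [[0, 0, 0], [0, 0, 0.198], 0.8]], grip_force=20)

```text
time_s: 14.62
eef_pos: [438.3, -313.5, 22.6]
orientation: [0.425, 3.112, -0.001]
force: [0.2, -0.7, 3.1]
opening: 20.9
grasp_force: 19.7
```

Emit:
servo_tool(series=[[[0, 0, 0], [0, 0, 0], 0.9], [[0, 0, 0], [0, 0, 0], 0.9], [[0, 0, 0], [0, 0, 0], 0.9], [[0, 0, 0], [0, 0, -0.01], 0.9], [[0, 0, 0], [0, 0, -0.03], 0.9], [[0, 0, 0], [0, 0, -0.1], 0.9], [[0, 0, 0], [0, 0, -0.25], 0.9], [[0, 0, 0], [0, 0, -0.4], 0.9], [[0, 0, 0], [0, 0, -0.55], 0.9], [[0, 0, 0], [0, 0, -0.65], 0.9]])

```text
time_s: 15.45
eef_pos: [438.5, -313.7, 122.5]
orientation: [0.425, 3.111, -0.003]
force: [0.1, -1.1, -0.5]
opening: 20.6
grasp_force: 19.6
```

```bash
python3 - <<'E'
from w import *
print(p,s['opening'],s['grasp_force'],tool([533.4,109.8,120]))
E
```

```text
[ 438.462 -313.65   122.476] 20.556304475684456 19.62736487388611 [0.148 2.889 0.012]
```

Emit:
servo_tool(series=[[[0, 0, 0], [0.02, 0.05, 0], 0.9], [[0, 0, 0], [0.04, 0.14, 0], 0.9], [[0, 0, 0], [0.06, 0.24, -0.02], 0.9], [[0, 0, 0], [0.08, 0.34, -0.03], 0.9], [[0, 0, 0], [0.1, 0.44, -0.04], 0.9], [[0, 0, 0], [0.12, 0.54, -0.06], 0.9], [[0, 0, 0], [0.14, 0.65, -0.06], 0.9], [[0, 0, 0], [0.16, 0.76, -0.06], 0.9], [[0, 0, 0], [0.16, 0.88, -0.06], 0.9], [[0, 0, 0], [0.16, 1, -0.06], 0.9]])

```text
time_s: 16.28
eef_pos: [455.2, -160.4, 128.6]
orientation: [-0.425, -3.112, -0.0]
force: [0.4, 0.0, -0.2]
opening: 21.2
grasp_force: 19.6
```

Emit:
servo_tool(series=[[[0, 0, 0], [0.02, 0.1, -0.02], 0.9], [[0, 0, 0], [0.04, 0.2, -0.02], 0.9], [[0, 0, 0], [0.06, 0.3, -0.03], 0.9], [[0, 0, 0], [0.08, 0.4, -0.04], 0.9], [[0, 0, 0], [0.1, 0.5, -0.05], 0.9], [[0, 0, 0], [0.12, 0.6, -0.06], 0.9], [[0, 0, 0], [0.14, 0.7, -0.06], 0.9], [[0, 0, 0], [0.16, 0.8, -0.06], 0.9], [[0, 0, 0], [0.16, 0.9, -0.06], 0.9], [[0, 0, 0], [0.16, 1, -0.06], 0.9]])

```text
time_s: 17.12
eef_pos: [472.0, -9.6, 137.6]
orientation: [-0.425, -3.112, -0.0]
force: [0.1, -0.3, 0.6]
opening: 21.1
grasp_force: 19.6
```

Emit:
servo_tool(series=[[[0, 0, 0], [0.02, 0.12, -0.02], 0.9], [[0, 0, 0], [0.04, 0.24, -0.02], 0.9], [[0, 0, 0], [0.06, 0.36, -0.03], 0.9], [[0, 0, 0], [0.08, 0.48, -0.04], 0.9], [[0, 0, 0], [0.1, 0.6, -0.05], 0.9], [[0, 0, 0], [0.12, 0.7, -0.06], 0.9], [[0, 0, 0], [0.14, 0.8, -0.06], 0.9], [[0, 0, 0], [0.16, 0.86, -0.06], 0.9], [[0, 0, 0], [0.16, 0.88, -0.06], 0.9], [[0, 0, 0], [0.16, 0.88, -0.06], 0.9]])

```text
time_s: 17.95
eef_pos: [484.3, 122.9, 146.5]
orientation: [-0.424, -3.113, 0.0]
force: [0.2, -0.3, -0.8]
opening: 20.9
grasp_force: 19.6
```

```bash
python3 - <<'E'
from w import *
s,f=grab('wrist','w6.png'); C=cam(s,f); np.savez('w6.npz',K=C[0],R=C[1],t=C[2]); print(p,s['qvel'],s['opening'],tool([533.4,109.8,120]))
print(w2px(C,[533.4,109.8,43]),w2px(C,[563,53,56]))
E
```

```text
[484.341 122.871 146.502] [-0.031 -0.003  0.003 -0.005 -0.    -0.014] 20.88131030362869 [-0.338  0.003  0.177]
[320.458 312.457] [246.552 384.24 ]
```

View pics/w6.png

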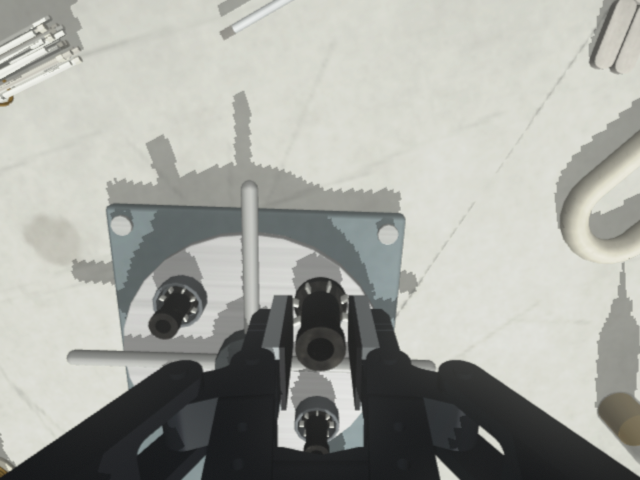

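The view shows the held runner with its top at (321,347), hiding the empty cup. Other points are spoke_b's end at (249,182), the -y spoke's end at (68,356), and the left cup's ring centre at about (181,303). I'll work out the turntable pose from these.

```bash
python3 - <<'E'
from w import *
L=(lambda d:(d['K'],d['R'],d['t']))(np.load('w6.npz'))
b=px2w(L,249,183,35)[:2];b2=px2w(L,252,310,35)[:2];m=px2w(L,68,357,35)[:2];m2=px2w(L,210,361,35)[:2]
A=lambda v:np.degrees(np.arctan2(v[1],v[0]))
print(b,m,'dirs',A(b-b2),A(m-m2),np.linalg.norm(b-m))
x=np.linalg.solve(np.c_[b2-b,m-m2],m-b); c=b+x[0]*(b2-b); print('c',c,np.linalg.norm(b-c),np.linalg.norm(m-c))
# fit: centre & angle from tips with r=125
from scipy.optimize import least_squares
cup=px2w(L,182,302,43)[:2]; print('leftcup',cup)
def res(q):
    c=q[:2];a=q[2];u=lambda k,r:c+r*np.array([np.cos(a+k),np.sin(a+k)]);h=np.pi/2
    return np.r_[u(np.pi,125)-b,u(-h,125)-m,u(-3*h/2,64)-cup]
q=least_squares(res,[563,53,-.3]).x; print(q[:2],np.degrees(q[2]),res(q))
a=q[2]+3*np.pi/4; ec=q[:2]+64*np.array([np.cos(a),np.sin(a)]); print('empty',ec)
for z in (155,160,165): print('rtop',z,px2w(L,321,347,z)[:2]-p[:2])
print('tool',R.T@np.r_[ec-p[:2],0])
E
python3 -c "
import cv2;a=cv2.imread('pics/w6.png')[230:410,120:400];cv2.imwrite('pics/c6.png',cv2.resize(a,(784,504),interpolation=cv2.INTER_CUBIC))"
```

```text
[444.14   90.999] [524.224 -64.838] dirs 162.76763237748168 -107.44933196374353 175.20951544989916
c [561.742  54.522] 123.12888500772786 125.11724649203371
leftcup [503.141  28.434]
[561.698  55.247] -17.50868939122238 [-1.651  1.855 -0.132  0.876  1.784 -2.73 ]
empty [532.155 112.02 ]
rtop 155 [3.18  0.489]
rtop 160 [0.056 1.351]
rtop 165 [-3.069  2.214]
tool [-48.694   2.936  -0.012]
```

View pics/c6.png

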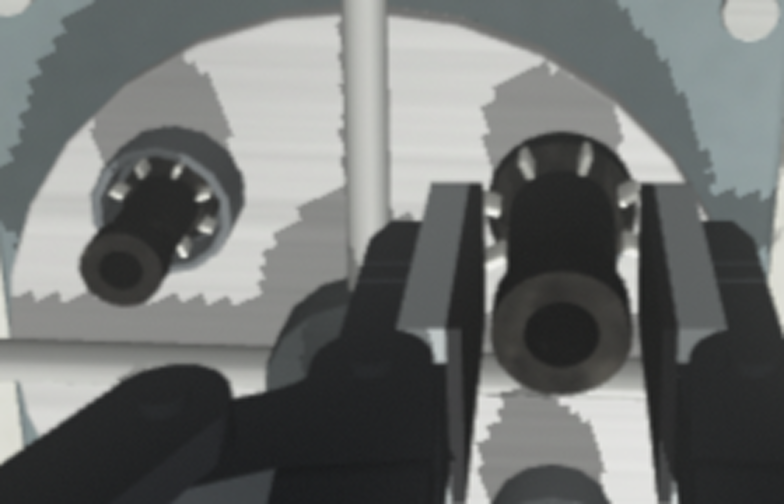

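The left cup's rim centre reads more precisely as (175.7,304.6). The runner's top centre is at (320.7,348.6). I'll refit, with the cup measured relative to the held runner.

```bash
python3 - <<'E'
from w import *
from scipy.optimize import least_squares
L=(lambda d:(d['K'],d['R'],d['t']))(np.load('w6.npz'))
g=lambda u,v,z=35:px2w(L,u,v,z)[:2]
b=g(249,183);b2=g(252,310);m=g(68,357);m2=g(200,360);cup=g(175.7,304.6,43)
def res(q):
    c=q[:2];a=q[2];U=lambda k:np.array([np.cos(a+k),np.sin(a+k)]);h=np.pi/2;n=U(h);e=U(0)
    return np.r_[c+125*U(np.pi)-b,c+125*U(-h)-m,c+64*U(-3*h/2)-cup,n@(b2-c),e@(m2-c)]
q=least_squares(res,[563,53,-.3]).x; print(q[:2],np.degrees(q[2]),res(q))
a=q[2]+3*np.pi/4; ec=q[:2]+64*np.array([np.cos(a),np.sin(a)]); print('empty',ec)
run=R.T@np.r_[px2w(L,320.7,348.6,p[2]+13.6)[:2]-p[:2],0]; d=R.T@np.r_[ec-p[:2],0]
print('cup tool',d,'runner',run,'shift/150',(d-run)/150,'z to bottom 48:',(p[2]-22.6-48)/150)
E
```

```text
[561.824  53.753] -17.676939950693992 [-1.415  0.71  -0.357 -0.508  1.191  0.404  0.401 -0.737]
empty [532.447 110.612]
cup tool [-49.353   1.658  -0.012] runner [-0.232  1.218 -0.   ] shift/150 [-0.327  0.003 -0.   ] z to bottom 48: 0.5060064446401235
```

Emit:
servo_tool(series=[[[0, 0, 0], [-0.06, 0, 0], 0.9], [[0, 0, 0], [-0.13, 0.001, 0], 0.9], [[0, 0, 0], [-0.2, 0.002, 0.05], 0.9], [[0, 0, 0], [-0.27, 0.003, 0.1], 0.9], [[0, 0, 0], [-0.31, 0.003, 0.18], 0.9], [[0, 0, 0], [-0.327, 0.003, 0.26], 0.9], [[0, 0, 0], [-0.327, 0.003, 0.34], 0.9], [[0, 0, 0], [-0.327, 0.003, 0.42], 0.9], [[0, 0, 0], [-0.327, 0.003, 0.48], 0.9], [[0, 0, 0], [-0.327, 0.003, 0.5], 0.9]])

```text
time_s: 18.83
eef_pos: [531.5, 109.0, 70.0]
orientation: [-0.426, -3.11, 0.001]
force: [0.0, 0.2, -0.3]
opening: 21.0
grasp_force: 19.6
```

Emit:
servo_tool(series=[[[0, 0, 0], [0, 0, 0.004], 0.9], [[0, 0, 0], [0, 0, 0.01], 0.9], [[0, 0, 0], [0, 0, 0.015], 0.9], [[0, 0, 0], [0, 0, 0.02], 0.9], [[0, 0, 0], [0, 0, 0.025], 0.9], [[0, 0, 0], [0, 0, 0.03], 0.9], [[0, 0, 0], [0, 0, 0.034], 0.9], [[0, 0, 0], [0, 0, 0.038], 0.9], [[0, 0, 0], [0, 0, 0.042], 0.9], [[0, 0, 0], [0, 0, 0.045], 0.9]])

```text
time_s: 19.67
eef_pos: [532.1, 109.4, 64.8]
orientation: [-0.426, -3.113, 0.0]
force: [0.3, -0.1, 0.4]
opening: 20.6
grasp_force: 19.6
```

```bash
python3 - <<'E'
from w import *
print(p,s['force'],s['wrist_torque'],p[2]-22.6)
E
```

```text
[532.06  109.436  64.781] [ 0.312 -0.065  0.386] [-0.002 -0.036 -0.072] 42.18133512443473
```

Emit:
servo_tool(series=[[[0, 0, 0], [0, 0, 0.003], 0.9], [[0, 0, 0], [0, 0, 0.006], 0.9], [[0, 0, 0], [0, 0, 0.009], 0.9], [[0, 0, 0], [0, 0, 0.012], 0.9], [[0, 0, 0], [0, 0, 0.015], 0.9], [[0, 0, 0], [0, 0, 0.017], 0.9], [[0, 0, 0], [0, 0, 0.019], 0.9], [[0, 0, 0], [0, 0, 0.021], 0.9], [[0, 0, 0], [0, 0, 0.023], 0.9], [[0, 0, 0], [0, 0, 0.025], 0.9]])

```text
time_s: 20.5
eef_pos: [532.1, 109.4, 61.1]
orientation: [0.426, 3.113, -0.0]
force: [0.4, -0.1, -0.1]
opening: 20.9
grasp_force: 19.6
```

```bash
python3 - <<'E'
from w import *
print(p,s['force'],s['wrist_torque'],p[2]-22.6)
E
```

```text
[532.087 109.417  61.068] [ 0.416 -0.057 -0.133] [ 0.021 -0.016  0.003] 38.467535369410285
```

Emit:
servo_tool(series=[[[0, 0, 0], [0, 0, 0.004], 0.9], [[0, 0, 0], [0, 0, 0.008], 0.9], [[0, 0, 0], [0, 0, 0.012], 0.9], [[0, 0, 0], [0, 0, 0.016], 0.9], [[0, 0, 0], [0, 0, 0.02], 0.9], [[0, 0, 0], [0, 0, 0.024], 0.9], [[0, 0, 0], [0, 0, 0.028], 0.9], [[0, 0, 0], [0, 0, 0.032], 0.9], [[0, 0, 0], [0, 0, 0.036], 0.9], [[0, 0, 0], [0, 0, 0.037], 0.9]])

```text
time_s: 21.33
eef_pos: [532.0, 109.4, 55.5]
orientation: [-0.426, -3.113, -0.0]
force: [-0.2, -0.5, 0.2]
opening: 20.4
grasp_force: 19.6
```

```bash
python3 - <<'E'
from w import *
print(p,s['force'],s['wrist_torque'],p[2]-22.6)
E
```

```text
[532.045 109.45   55.456] [-0.223 -0.505  0.171] [ 0.017  0.023 -0.042] 32.856005668272495
```

Emit:
servo_tool(series=[[[0, 0, 0], [0, 0, 0.002], 0.9], [[0, 0, 0], [0, 0, 0.004], 0.9], [[0, 0, 0], [0, 0, 0.004], 0.9], [[0, 0, 0], [0, 0, 0.004], 0.75], [[0, 0, 0], [0, 0, 0.004], 0.7], [[0, 0, 0], [0, 0, 0.004], 0.65], [[0, 0, 0], [0, 0, 0.004], 0.6], [[0, 0, 0], [0, 0, 0.004], 0.58], [[0, 0, 0], [0, 0, 0.004], 0.58], [[0, 0, 0], [0, 0, 0.004], 0.58]])

```text
time_s: 22.17
eef_pos: [532.1, 109.4, 55.0]
orientation: [0.426, 3.113, 0.0]
force: [1.0, -0.2, -0.5]
opening: 36.2
grasp_force: 0.0
```

Emit:
servo_tool(series=[[[0, 0, 0], [0, 0, -0.01], 0.58], [[0, 0, 0], [0, 0, -0.03], 0.58], [[0, 0, 0], [0, 0, -0.07], 0.58], [[0, 0, 0], [0, 0, -0.12], 0.58], [[0, 0, 0], [0, 0, -0.2], 0.58], [[0, 0, 0], [0, 0, -0.3], 0.58], [[0, 0, 0], [0.1, 0, -0.42], 0.58], [[0, 0, 0], [0.22, 0, -0.54], 0.58], [[0, 0, 0], [0.35, 0, -0.64], 0.58], [[0, 0, 0], [0.45, 0, -0.7], 0.58]])

```text
time_s: 23.0
eef_pos: [466.4, 127.9, 162.2]
orientation: [0.425, 3.11, 0.001]
force: [0.1, 0.6, -0.3]
opening: 36.0
grasp_force: 0.0
```

Emit:
servo_tool(series=[[[0, 0, 0], [0.05, 0, 0], 0.58], [[0, 0, 0], [0.1, 0, 0], 0.58], [[0, 0, 0], [0.15, 0, 0], 0.58], [[0, 0, 0], [0.15, 0, 0], 0.58], [[0, 0, 0], [0.15, 0, 0], 0.58], [[0, 0, 0], [0.15, 0, 0], 0.58], [[0, 0, 0], [0.15, 0, 0], 0.58], [[0, 0, 0], [0.15, 0, 0], 0.58], [[0, 0, 0], [0.15, 0, 0], 0.58], [[0, 0, 0], [0.15, 0, 0], 0.58]])

```text
time_s: 23.83
eef_pos: [445.5, 133.5, 159.8]
orientation: [-0.426, -3.112, 0.0]
force: [0.1, 0.2, -0.3]
opening: 35.8
grasp_force: 0.0
```

```bash
python3 - <<'E'
from w import *
s,f=grab('wrist','w7.png'); C=cam(s,f)
print(p,s['force'],s['opening'])
c=np.array([561.8,53.75]);im=f['img'].copy()
A=lambda k,r,z:np.r_[c+r*np.array([np.cos(np.radians(-17.6+k)),np.sin(np.radians(-17.6+k))]),z]
for nm,X in dict(cup_run=A(135,64,68),left_run=A(225,64,68),b=A(180,125,35),my=A(-90,125,35)).items(): print(nm,w2px(C,X))
# darkest blobs around predicted runner tops
g=im.max(2)
for nm,k in(('cup',135),('left',225)):
    u,v=w2px(C,A(k,64,55)).astype(int); w=(g[v-40:v+40,u-40:u+40]<60).astype(np.uint8)
    n,l,st,ce=cv2.connectedComponentsWithStats(w); i=1+st[1:,4].argmax(); print(nm,(u,v),st[i],ce[i]+[u-40,v-40])
d=cv2.absdiff(cv2.imread('pics/s4.png'),grab('scene','s7.png')[1]['img'])[180:200,335:358].max(2); print('pad change',(d>25).sum(),d.max())
E
```

```text
[445.48  133.52  159.837] [ 0.06   0.219 -0.295] 35.81767345864235
cup_run [321.654 376.631]
left_run [178.108 372.495]
b [255.912 238.227]
my [ 88.13  393.769]
cup (np.int64(321), np.int64(364)) [ 25  12  29  49 845] [320.097 358.704]
left (np.int64(184), np.int64(360)) [   0   12   80   68 3863] [186.707 373.597]
pad change 0 13
```

The released runner shows as an upright blob in the cup at the expected spot (320,359). The pad has not changed in the scene view since it was pressed home, and the robot is clear, so I'm handing in.

```bash
python3 -c "
from workcell import ctrl;print(ctrl.sign_off())"
```

```text
the job is handed in; nothing more can be done
None
```

I turned the carousel anticlockwise until the long arm pressed gently on the stop screw (an estimated 3–4 N), set the loose runner upright in the empty cup and handed the job in; the last images showed both in place, but the hand-in gave no verdict.

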